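Pack and close the implement disinfection tray

ROBOT

A 6-joint arm with a two-finger parallel gripper is mounted at the origin on the work surface. World frame = base frame: x ahead of the robot, y to its left, z up, the work surface at z = 0. Lengths are in m, angles in rad, forces in N, time in s.
With the tool pointing down it reaches from about 0.35 to 0.8 m from the base axis. Payload 7.3 kg.
Tool frame: the origin (TCP) lies midway between the tips of the shut fingers; the grasp point (between the pads) lies 19 mm behind it; z points along the fingers, y is the direction in which the jaws open and shut (so a half turn about z gives the same grasp; the last joint's range is limited). The gripper opens to 85 mm and grips with 20 to 120 N. Pads are 22 mm wide; open, the fingers measure 114 mm over their backs; the gripper's body (76 mm by 85 mm) begins 54 mm behind the grasp point. The pads swing forward as they close: fully open they stand 13 mm farther back than shut.
Start: joints at [0.956, 0.342, 1.524, -0, 1.275, -0.146], TCP at [0.237, 0.468, 0.231] pointing down, gripper open.
Joint ranges: [-2.53, 2.53], [-0.77, 2.02], [0.04, 2.7], [-1, 4.14], [0.28, 2.66], [-3.11, 3.11]. Speed limits (rad/s): [2.57, 2.57, 3.14, 3.14, 3.14, 3.14].

INTERFACE

Orientations are given as a unit quaternion [x, y, z, w].
In Python, from workcell import ctrl, planner, camera, calibration, read_time, read_joints, read_dq, read_effort, read_ee_pos, read_ee_rot, read_contact_force, read_torque, read_width gives the robot as it stands. Calls block until the motion is done:
- ctrl.reach(position, orientation): joint-space move of the TCP to a pose.
- ctrl.servo_line(position, rotation=None, v=0.15, max_force=None): straight line of the TCP; rotation=None keeps the orientation; v is the mean speed in m/s. With max_force (N) it stops when the force on the tool has changed by that much, and returns True; else False.
- ctrl.goto_joints(angles): joint-space move.
- ctrl.move_gripper(opening, effort=None): finger opening in m; effort is the grip in N (None keeps the last); returns when the fingers have stopped.
- ctrl.hold(seconds).
- planner.inverse_kinematics(position, orientation): joint angles nearest the present ones, or None.
- camera(name): name is "scene" or "side" or "wrist"; returns the picture (420x560x3 uint8, red, green, blue); there is no depth.
- calibration(name): a dict with "fx", "fy", "cx", "cy" (pixels), "D" ([k1, k2, p1, p2, k3] as OpenCV has them; the pictures are not rectified), "world_to_cam" (4x4, takes a point from world to camera coordinates). Camera axes: x right, y up, looking along -z (the intrinsics and any distortion apply to the point x, -y, -z); pixel columns grow to the right and rows downward; lengths in m; the calibration is good to about 2 mm. A picture is of the moment at which its call begins: read the wrist's pose just before it. calibration takes no time and is no camera call; for the wrist camera it gives the pose at the moment of the call.
A pose or a line that the arm cannot do raises ctrl.MotionError and nothing moves.
- ctrl.sign_off(): hands the job in, once; it reports no verdict.
Readings, each from a call of its own:
- read_time(): time.
- read_joints(): joint angles.
- read_dq(): joint speeds.
- read_effort(): joint torques, N m.
- read_ee_pos(): TCP position.
- read_ee_rot(): TCP orientation.
- read_contact_force(): force on the tool from outside, world axes, zero at the start.
- read_torque(): the same for the moment, N m.
- read_width(): finger opening in m.
Only numpy, scipy, OpenCV 4.12 (cv2) and the standard library are available. Lean on these libraries where they do the work, as an engineer would, in place of code of your own. Each camera call takes 0.05 s, during which the arm holds its last target. There are 200 camera calls.

TASK

Get the used implements ready for disinfection: lay every one lying on the mat flat inside the white tray, then press the nozzle cap of the spray bottle beside it fully down twice, letting it come right up after each press. Then set the perforated cover over the tray's four posts, press it down until every post has clicked through and it sits fully home, and leave the other things on the table as they are.

Things in the scene. Friction and masses are not known exactly. Their poses are not given: they have to be found in the camera images.
- tray: White instrument tray, fixed: 176 mm along its x, 216 mm along its y; floor top 6 mm, rim top 20 mm above the table, walls 4 mm. Origin: centre of its underside, on the table. Grey snap posts rise from its four corners. Implements fit between the posts, side by side, lengths along x, five at about 37 mm spacing in y.
- post0 (a point): Axis of a snap post at its shoulder, tray x +74, y +92 mm, 32 mm above the table. A 19 mm column to the shoulder, then a nose to 50 mm with sprung barbs on its +y and -y sides, reaching 11 mm from the axis just above the seated plate and tapering to 5.5 mm at the tip. It clicks through the plate at about 6 to 10 N pressed beside it, more if pressed further off.
- post1 (a point): Axis of a snap post at its shoulder, tray x +74, y -92 mm, 32 mm above the table. As post0.
- post2 (a point): Axis of a snap post at its shoulder, tray x -74, y -92 mm, 32 mm above the table. As post0.
- post3 (a point): Axis of a snap post at its shoulder, tray x -74, y +92 mm, 32 mm above the table. As post0.
- cover: Perforated aluminium cover plate, 186 mm along x, 226 mm along y, 4 mm thick, about 0.2 kg, lying flat, handle up, left on the table. Origin: centre of its underside. A square 16 mm hole near each corner fits the tray's posts (also turned by half a turn). Laid on the barbs its underside is about 43 mm above the table; clicked home it lies on the shoulders at 32 mm, posts 14 mm proud of it.
- cover_handle (a point): Middle of the cover's grey bar handle, on the cover's middle, 28 mm above its underside: the bar is 70 mm along the cover's y, 14 mm thick in x, and spans 22 to 34 mm above the underside on a leg at each end.
- cover_hole0 (a point): Centre of a corner hole of the cover at the height of its underside, cover x +74, y +92 mm. About 32 mm above the table when that post has clicked.
- cover_hole1 (a point): Centre of a corner hole of the cover at the height of its underside, cover x +74, y -92 mm. About 32 mm above the table when that post has clicked.
- cover_hole2 (a point): Centre of a corner hole of the cover at the height of its underside, cover x -74, y -92 mm. About 32 mm above the table when that post has clicked.
- cover_hole3 (a point): Centre of a corner hole of the cover at the height of its underside, cover x -74, y +92 mm. About 32 mm above the table when that post has clicked.
- pusher: Cuticle pusher, steel, 134 mm long, square handle 10 mm wide and high over its middle 86 mm. Origin: underside, below the middle of its length; its x axis runs along its length, z up as it lies. Grip it at the middle.
- nippers: Cuticle nippers, steel, 117 mm long, 12 mm high. Origin: underside, below the middle of its length; its x axis runs along its length, z up as it lies. Cutting end at +x; pivot block 18 mm wide, from x = +7 to +37 mm: grip it across there (x = +22 mm). The two handles spread to 36 mm overall at x = -22 mm.
- rasp: Foot rasp, 150 mm long: black handle 17 mm wide and 14 mm high from x = -75 to -3 mm, flat steel blade 20 mm wide and 6 mm thick to x = +75 mm. Origin: underside, below the middle of its length; its x axis runs along its length, z up as it lies. Grip the handle at about x = -18 mm.
- tweezers: Tweezers, steel, 106 mm long, 9 mm high, lying on their edge, two legs joined at the -x end, 8 mm wide there, 16 mm over both legs at x = +25 mm. Origin: underside, below the middle of its length; its x axis runs along its length, z up as it lies. Grip at the middle, 13 mm wide; they do not give.
- clippers: Large nail clippers, steel, 84 mm long, 14 mm wide, 15 mm high. Origin: underside, below the middle of its length; its x axis runs along its length, z up as it lies. Grip it at the middle.
- nozzle_top (a point): Centre of the top of the white sprung nozzle cap (27 mm round) of the aluminium spray bottle, which stands fixed in a 68 mm round black holder to the right of the tray, nozzle towards the tray; about 188 mm above the table when up.
- nozzle (a joint): How far the nozzle cap is pressed down: 0 up, 0.008 m fully down. Springs back by itself; 3 N to start, 9 N fully down.
- polish_a: Not part of the job: round nail polish bottle with black cap, 29 mm wide, 80 mm tall, beyond the tray. Origin: centre of its underside.
- polish_b: Not part of the job: another such polish bottle, between the tray and the cover. Origin: centre of its underside.
- polish_c: Not part of the job: another such polish bottle, beyond the implements. Origin: centre of its underside.
- gel_jar: Not part of the job: low glass jar with white lid, 48 mm wide, 36 mm tall, beyond the tray to the left. Origin: centre of its underside.
- tape: Not part of the job: yellow tape roll lying flat, 62 mm wide, 18 mm high, beyond the tray. Origin: centre of its underside.
- coffee: Not part of the job: iced-coffee cup with clear dome lid and yellow straw, 93 mm wide, 200 mm tall with its straw, at the far left. Origin: centre of its underside.
Things that resemble listed ones, but are neither listed nor needed, are in the scene too. Leave any red look-alike of the clippers alone.

How it is judged:
By the outcome, as a careful person would: the job done as asked, in the order asked, and still so for the second after the job is handed in, with the robot touching nothing.
Of pusher, nippers, rasp, tweezers, clippers only 3 to 5 are there at a start; the rules pass over those that are not, and their reading is None.
At some moment in a run one of pusher, nippers, rasp, tweezers, clippers, cover may be knocked a few centimetres aside while the robot is not near it.
Once in a run the grip may slacken for a moment while it holds something.
It also fails if it takes over 210 s, if anything falls off the work surface, if the arm or the gripper's body presses on something with over 40 N, if the wrist force passes 120 N, or if a joint passes its speed limit or range.

## Working session

There is one attempt and no reset: what is moved stays moved. The work goes in short steps, each a Python script; the robot and the scene stay as the last script left them, time stands still between calls to the robot, and variables do not carry over. Pictures are saved under pics/ and viewed, about 12 in all and at most 16, crops included, and the job is handed in when it is done.

```bash
ls; mkdir -p pics
cat > h.py <<'E'
import numpy as np, cv2
from workcell import *
from scipy.spatial.transform import Rotation as R
def snap(name,fn=None):
    c=calibration(name); im=camera(name)
    if fn: cv2.imwrite('pics/'+fn,im[:,:,::-1])
    return im,c
def K(c): return np.array([[c['fx'],0,c['cx']],[0,c['fy'],c['cy']],[0,0,1.]])
def pix2w(c,uv,z):
    uv=np.array(uv,float).reshape(-1,1,2)
    n=cv2.undistortPoints(uv,K(c),np.array(c['D'],float)).reshape(-1,2)
    T=np.linalg.inv(np.array(c['world_to_cam'])); o=T[:3,3]
    d=np.c_[n[:,0],-n[:,1],-np.ones(len(n))]@T[:3,:3].T
    return o+d*((z-o[2])/d[:,2])[:,None]
def w2pix(c,P):
    P=np.atleast_2d(np.array(P,float)); T=np.array(c['world_to_cam'])
    q=P@T[:3,:3].T+T[:3,3]; q=q*[1,-1,-1]
    return cv2.projectPoints(q,np.zeros(3),np.zeros(3),K(c),np.array(c['D'],float))[0].reshape(-1,2)
def down(yaw): # tool z down; jaw (tool y) axis at world angle yaw
    y=np.array([np.cos(yaw),np.sin(yaw),0]); z=np.array([0,0,-1.]); x=np.cross(y,z)
    return R.from_matrix(np.c_[x,y,z]).as_quat()
E
python3 - <<'E'
from h import *
for n in ['scene','side','wrist']: 
    im,c=snap(n,n+'0.png'); T=np.linalg.inv(c['world_to_cam']); print(n,T[:3,3],-T[:3,2],c['fx'],c['D'])
print(read_time(),read_ee_rot(),read_ee_pos(),read_width(),read_contact_force())
E
```

```text
pics
scene [ 1.26558757 -0.04954861  1.08333789] [-0.60911543  0.02234713 -0.79276667] 448.80051695567204 [-0.0816365  0.         0.         0.         0.       ]
side [ 0.10379617 -0.85771132  0.7173381 ] [ 0.38471704  0.77121275 -0.50717225] 422.1281222481943 [0.0135943 0.        0.        0.        0.       ]
wrist [0.17397915 0.50079365 0.37268277] [ 0.25097435 -0.12943381 -0.95930118] 295.16396408273704 [-0.01702053  0.          0.          0.          0.        ]
0.15 [ 2.32231329e-01  9.72660410e-01 -5.36792404e-04 -2.18675154e-04] [0.23700914 0.46814137 0.23078305] 0.08525872665883771 [ 0.33809797 -0.00441893 -0.07529616]
```

View pics/scene0.png

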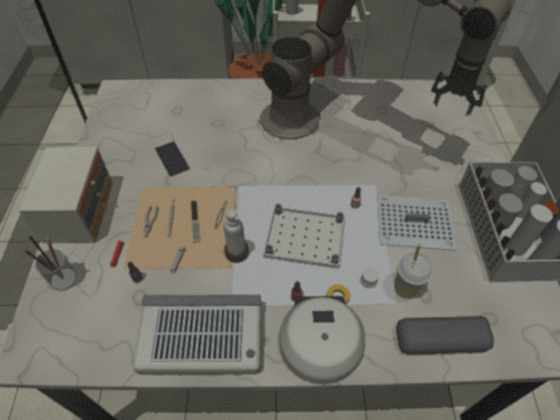

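View pics/side0.png

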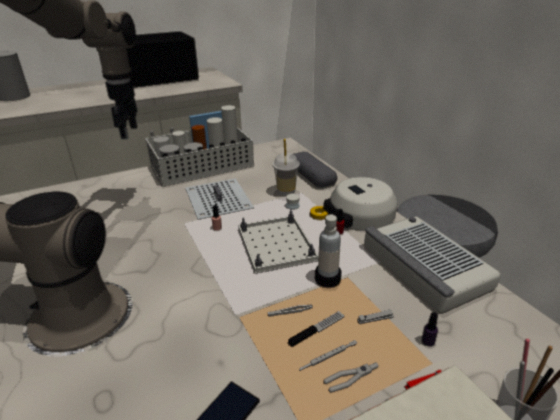

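The scene shows all five implements on the orange mat: nippers (150,220), pusher (171,217), rasp (195,222), tweezers (221,214) and clippers (178,258). The red look-alike is off the mat at (117,252). The tray is at (305,237), the bottle at (235,235) and the cover at (416,220).

Run:
```python
from h import *
c=calibration('scene')
uv=[(150,220),(171,217),(195,222),(221,214),(178,258),(305,237),(416,222),(236,250),(232,212)]
print(np.round(pix2w(c,uv,0.005),3)); print(pix2w(c,[(232,212)],.188))
T=R.from_quat(read_ee_rot()).as_matrix(); w=np.linalg.inv(calibration('wrist')['world_to_cam'])
print('cam in tool',T.T@(w[:3,3]-read_ee_pos()),T.T@-w[:3,2], T.T@w[:3,1])
t0=read_time()
# view mat from above and tray
for i,(p,y) in enumerate([((0.45,-.29,.30),np.pi/2),((0.47,.0,.33),np.pi/2),((0.45,.30,.33),np.pi/2)]):
    q=down(y); 
    s=planner.inverse_kinematics(p,q); s2=planner.inverse_kinematics(p,down(y+np.pi)); print(s,s2)
```

```text
[[ 0.46  -0.43   0.005]
 [ 0.45  -0.368  0.005]
 [ 0.469 -0.293  0.005]
 [ 0.439 -0.218  0.005]
 [ 0.595 -0.328  0.005]
 [ 0.526  0.033  0.005]
 [ 0.475  0.371  0.005]
 [ 0.569 -0.166  0.005]
 [ 0.432 -0.185  0.005]]
[[ 0.57355767 -0.16175033  0.188     ]]
cam in tool [ 0.07100295  0.00052373 -0.14197917] [-2.82577641e-01 -7.77700078e-04  9.59244115e-01] [9.59244091e-01 6.11208324e-04 2.82578130e-01]
[-7.15659002e-01  3.17913908e-01  1.36918293e+00 -4.44089210e-16
  1.45449581e+00 -2.28645533e+00] [-7.15659002e-01  3.17913908e-01  1.36918293e+00 -4.44089210e-16
  1.45449581e+00  8.55137325e-01]
[-1.63277712e-01  1.77301266e-01  1.47610483e+00 -4.44089210e-16
  1.48818656e+00 -1.73407404e+00] [-1.63277712e-01  1.77301266e-01  1.47610483e+00 -4.44089210e-16
  1.48818656e+00  1.40751862e+00]
[ 4.46264855e-01  3.16953965e-01  1.29051294e+00 -4.44089210e-16
  1.53412575e+00 -1.12453147e+00] [ 4.46264855e-01  3.16953965e-01  1.29051294e+00 -4.44089210e-16
  1.53412575e+00  2.01706118e+00]
```

Run:
```python
from h import *
q=down(np.pi/2)
for i,p in enumerate([(0.44,.34,.25),(0.49,.03,.25),(0.46,-.33,.22)]):
    ctrl.reach(p,q); ctrl.hold(0.2)
    im,c=snap('wrist',f'w{i}.png'); np.savez(f'w{i}.npz',im=im,**{k:np.array(v) for k,v in c.items()})
print(read_time())
a=[cv2.imread(f'pics/w{i}.png') for i in range(3)]
cv2.imwrite('pics/w01.png',cv2.resize(np.vstack([a[0],a[1]]),None,fx=.71,fy=.71))
```

```text
4.4083
```

View pics/w2.png

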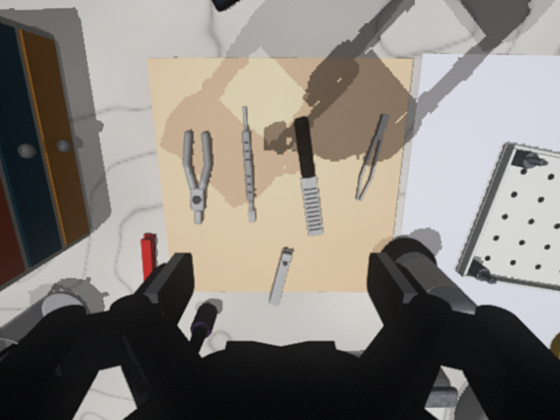

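View pics/w01.png

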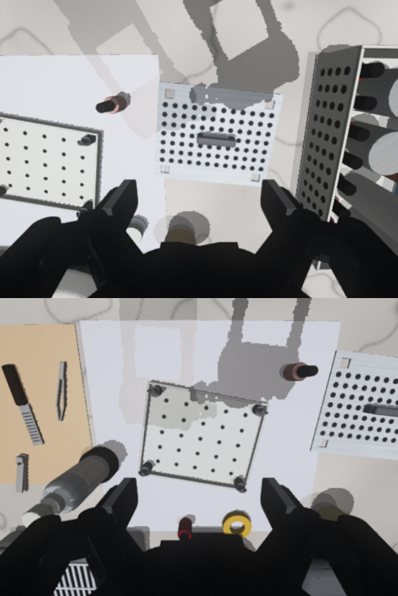

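The mat view matches: nippers cutting end at (198,220), pusher (249,163), rasp handle (305,148), tweezers (372,155) and clippers (281,276). The combined picture shows the tray with its four dark posts and the cover with four white holes. Next I'll segment the implements.

```bash
cat >> h.py <<'E'
H=dict(pusher=.010,nippers=.012,rasp=.010,tweezers=.009,clippers=.015)
def blobs(im,c):
    f=cv2.medianBlur(im,3).astype(int); r,g,b=f[...,0],f[...,1],f[...,2]
    sat=(r-b)/np.maximum(r,1)
    mat=((sat>.19)&(r-g<g*.6)&(r>25)).astype(np.uint8)
    n,l,s,_=cv2.connectedComponentsWithStats(mat); k=1+np.argmax(s[1:,4]); 
    hull=cv2.convexHull(np.argwhere(cv2.morphologyEx((l==k).astype(np.uint8),cv2.MORPH_OPEN,np.ones((9,9))))[:,::-1].astype(np.int32))
    region=np.zeros_like(mat); cv2.fillConvexPoly(region,hull,1)
    m=((region==1)&(mat==0)).astype(np.uint8)
    n,l,s,_=cv2.connectedComponentsWithStats(m); out=[]
    for i in range(1,n):
        if s[i,4]<60: continue
        uv=np.argwhere(l==i)[:,::-1]; out.append(uv)
    return out
def geom(c,uv,z):
    P=pix2w(c,uv,z)[:,:2]
    (cx,cy),(w,h),a=cv2.minAreaRect((P*1000).astype(np.float32))
    m=P.mean(0); e,v=np.linalg.eigh(np.cov((P-m).T)); d=v[:,1]; d=d if d[0]>0 else -d
    t=(P-m)@d; n=np.array([-d[1],d[0]]); s=(P-m)@n
    mid=m+d*(t.max()+t.min())/2
    return mid,np.arctan2(d[1],d[0]),t.max()-t.min(),s.max()-s.min(),len(uv)
E
python3 - <<'E'
from h import *
d=np.load('w2.npz'); im=d['im']; c={k:d[k] for k in d}; 
for k in('fx','fy','cx','cy'): c[k]=float(c[k])
for uv in blobs(im,c):
    g=geom(c,uv,.006); print(uv.mean(0).round(),np.round(g[0],4),np.round(g[1:],3))
E
```

```text
[264. 112.] [ 0.4237 -0.358 ] [-2.500e-01  1.920e-01  8.200e-02  3.892e+03]
[372. 156.] [ 0.4387 -0.2193] [-2.23e-01  1.07e-01  1.80e-02  7.65e+02]
[197. 174.] [ 0.4644 -0.4315] [-6.600e-02  1.180e-01  3.600e-02  1.495e+03]
[311. 199.] [ 0.4845 -0.2914] [1.580e-01 1.100e-01 2.200e-02 1.231e+03]
[382. 254.] [ 0.5636 -0.1927] [-5.03e-01  2.60e-02  1.40e-02  9.50e+01]
[282. 270.] [ 0.59   -0.3267] [-2.43e-01  6.90e-02  1.80e-02  5.19e+02]
[179. 258.] [ 0.5724 -0.4645] [-1.85e-01  2.00e-02  1.90e-02  1.19e+02]
```

Run:
```python
from h import *
im=np.load('w2.npz')['im']
for n,(u,v) in dict(bright=(262,80),bright2=(270,112),brown=(350,80),med=(200,100),pusher=(249,165),nip=(197,205),handle=(304,140),handle2=(308,170),blade=(313,215),clip=(281,265),tw=(384,120),brown2=(270,145),brown3=(330,150),white=(440,80)).items():
    print(n,im[v-1:v+2,u-1:u+2].reshape(-1,3).mean(0).round())
```

```text
bright [215. 204. 176.]
bright2 [216. 206. 176.]
brown [99. 85. 71.]
med [197. 173. 147.]
pusher [142. 141. 141.]
nip [166. 166. 167.]
handle [37. 34. 30.]
handle2 [43. 39. 35.]
blade [142. 141. 142.]
clip [176. 176. 176.]
tw [105. 105. 105.]
brown2 [106.  91.  76.]
brown3 [138. 120. 100.]
white [164. 163. 169.]
```

```bash
python3 - <<'E'
s=open('h.py').read()
s=s.replace("mat=((sat>.19)&(r-g<g*.6)&(r>25)).astype(np.uint8)","mat=((sat>.10)&(r-g<g*.6)&(r>62)).astype(np.uint8)")
s=s.replace("m=((region==1)&(mat==0)).astype(np.uint8)","m=((region==1)&(mat==0)&((r-g)<g*.6)).astype(np.uint8); m[380:]=0")
open('h.py','w').write(s)
E
python3 - <<'E'
from h import *
d=np.load('w2.npz'); im=d['im']; c={k:d[k] for k in d}; 
for k in('fx','fy','cx','cy'): c[k]=float(c[k])
for uv in blobs(im,c):
    g=geom(c,uv,.006); print(uv.mean(0).round(),np.round(g[0],4),np.round(g[1:],3))
# tray posts tips z=.05 guess from w01 bottom (scale .71, offset 298)
d=np.load('w1.npz'); c={k:d[k] for k in d}
for k in('fx','fy','cx','cy'): c[k]=float(c[k])
P=np.array([(157,390),(259,410),(147,467),(240,484)],float); P[:,1]-=298; P/=.71
print(P.round(),pix2w(c,P,.045).round(3))
cv2.imwrite('pics/w1z.png',cv2.resize(d['im'][90:300,180:400,::-1],None,fx=3,fy=2.8,interpolation=cv2.INTER_CUBIC))
E
```

```text
[248. 167.] [ 0.4486 -0.3683] [4.20e-02 1.40e-01 1.10e-02 7.37e+02]
[373. 154.] [ 0.438  -0.2192] [-2.32e-01  1.05e-01  1.60e-02  4.78e+02]
[308. 177.] [ 0.4641 -0.2945] [1.510e-01 1.480e-01 2.000e-02 1.684e+03]
[197. 174.] [ 0.4637 -0.4318] [-6.000e-02  1.160e-01  3.400e-02  1.288e+03]
[376. 264.] [ 0.5803 -0.2009] [-3.17e-01  7.60e-02  2.00e-02  3.70e+02]
[282. 270.] [ 0.5899 -0.3269] [-2.43e-01  6.80e-02  1.50e-02  4.47e+02]
[185. 267.] [ 0.5902 -0.4561] [2.63e-01 5.40e-02 2.50e-02 4.15e+02]
[[221. 130.]
 [365. 158.]
 [207. 238.]
 [338. 262.]] [[ 0.434 -0.037  0.045]
 [ 0.466  0.13   0.045]
 [ 0.568 -0.062  0.045]
 [ 0.601  0.106  0.045]]
```

View pics/w1z.png

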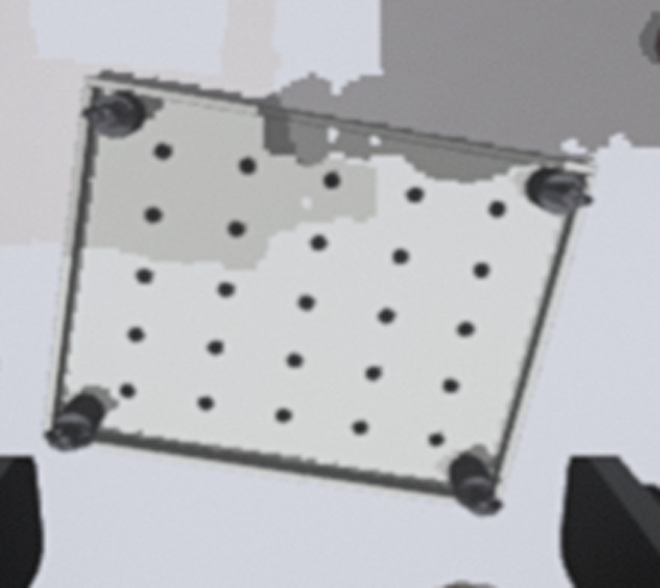

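The 5x5 dot pattern on the tray floor is clear, and I can use it to measure the tray pose. The posts' noses are also visible.

```bash
cat >> h.py <<'E'
def load(f):
    d=np.load(f); c={k:d[k] for k in d}
    for k in('fx','fy','cx','cy'): c[k]=float(c[k])
    return d['im'],c
def tray_pose(im,c,guess=(.517,.034)):
    "5x5 floor dots, z=.006"
    g=cv2.cvtColor(im,cv2.COLOR_RGB2GRAY)
    bh=cv2.morphologyEx(g,cv2.MORPH_BLACKHAT,np.ones((11,11)))
    n,l,s,ct=cv2.connectedComponentsWithStats((bh>50).astype(np.uint8))
    pts=[]
    for i in range(1,n):
        if 6<=s[i,4]<=70 and max(s[i,2:4])<=1.8*min(s[i,2:4]):
            yx=np.argwhere(l==i); w=bh[yx[:,0],yx[:,1]].astype(float); pts.append((yx[:,::-1]*w[:,None]).sum(0)/w.sum())
    W=pix2w(c,pts,.006)[:,:2]; W=W[np.abs(W-guess).max(1)<.12]
    return W
E
python3 - <<'E'
from h import *
im,c=load('w1.npz'); W=tray_pose(im,c); print(len(W)); print(W[np.argsort(W[:,0])].round(4).tolist())
E
```

```text
30
[[0.426, -0.0556], [0.4335, -0.0334], [0.4361, -0.0605], [0.4508, 0.0446], [0.453, -0.0288], [0.4595, 0.0075], [0.4661, 0.0438], [0.4729, 0.0801], [0.4795, 0.1165], [0.4824, -0.0344], [0.4891, 0.0021], [0.4957, 0.0383], [0.5022, 0.0748], [0.509, 0.1112], [0.512, -0.0397], [0.5186, -0.0032], [0.5251, 0.033], [0.5317, 0.0694], [0.5384, 0.1056], [0.5414, -0.045], [0.5481, -0.0086], [0.5546, 0.0276], [0.5614, 0.0641], [0.568, 0.1003], [0.5708, -0.0505], [0.5775, -0.0141], [0.5841, 0.0223], [0.5905, 0.0586], [0.5973, 0.0949], [0.6341, 0.1201]]
```

Tray centre is (0.5252, 0.0331) and its yaw is about -0.18. Now I'll write the pick and place routine and start with the clippers.

```bash
cat >> h.py <<'E'
TR=np.array([.5252,.0331]); TY=-0.1805
def t2w(x,y): c,s=np.cos(TY),np.sin(TY); return TR+[c*x-s*y,s*x+c*y]
SPEC=dict( # grip offset, width, length, tray y
 clippers=(0,.014,.084,-.074),tweezers=(0,.013,.106,-.041),rasp=(-.018,.017,.150,-.006),
 pusher=(0,.010,.134,.029),nippers=(.022,.018,.117,.066))
def look(name,guess,z=.16,tries=2):
    g=None
    for _ in range(tries):
        ctrl.reach([guess[0]-.01,guess[1],z],down(np.pi/2)); ctrl.hold(.15)
        im,c=snap('wrist'); cv2.imwrite(f'pics/look_{name}.png',im[:,:,::-1])
        G=[geom(c,uv,H[name]*.6) for uv in blobs(im,c)]
        G=[g for g in G if abs(g[2]-SPEC[name][2])<.012 and np.hypot(*(g[0]-guess))<.06]
        if G: return min(G,key=lambda g:np.hypot(*(g[0]-guess)))
        z+=.05
def pick(name,g):
    off,w,L,_=SPEC[name]; th=g[1]; p=g[0]+off*np.array([np.cos(th),np.sin(th)])
    ctrl.move_gripper(w+.018,60); q=down(th+np.pi/2)
    ctrl.reach([*p,.07],q); hit=ctrl.servo_line([*p,.0035],v=.06,max_force=15)
    zg=read_ee_pos()[2]; ctrl.move_gripper(0,60); w1=read_width()
    ctrl.servo_line([*p,.12],v=.15); ctrl.hold(.2)
    print(name,'hit',hit,'z',round(zg,4),'w',round(w1,4),round(read_width(),4),'F',read_contact_force().round(1),'t',read_time())
    ctrl.servo_line([*p,.28],v=.25)
    return zg
def place(name,zg):
    off,w,L,y=SPEC[name]; p=t2w(off,y); q=down(TY+np.pi/2)
    ctrl.reach([*p,.28],q); ctrl.servo_line([*p,.07],v=.2); print('w before place',round(read_width(),4))
    hit=ctrl.servo_line([*p,zg+.0065],v=.05,max_force=8); print('place hit',hit,read_ee_pos().round(4))
    ctrl.move_gripper(w+.008,30); ctrl.hold(.2); ctrl.servo_line([*p,.12],v=.12); ctrl.servo_line([*p,.25],v=.3); print('t',read_time())
E
python3 - <<'E'
from h import *
g=look('clippers',np.array([.594,-.327])); print(g)
if g: zg=pick('clippers',g)
print(zg)
E
```

```text
NoneTraceback (most recent call last):
  File "<stdin>", line 4, in <module>
NameError: name 'zg' is not defined. Did you mean: 'g'?
```

Run:
```python
from h import *
im,c=snap('wrist')
for uv in blobs(im,c):
    g=geom(c,uv,.006); print(uv.mean(0).round(),np.round(g[0],4),np.round(g[1:],3))
```

```text
[242.  60.] [ 0.4589 -0.3678] [4.400e-02 1.230e-01 1.100e-02 1.013e+03]
[310.  71.] [ 0.467 -0.294] [1.510e-01 1.430e-01 2.000e-02 2.244e+03]
[382.  42.] [ 0.4433 -0.2203] [-2.31e-01  9.60e-02  1.70e-02  6.60e+02]
[183.  63.] [ 0.4639 -0.4316] [-6.00e-02  1.15e-01  3.40e-02  1.84e+03]
[397. 171.] [ 0.5748 -0.188 ] [-8.00e-03  5.50e-02  1.60e-02  4.47e+02]
[280. 185.] [ 0.5918 -0.327 ] [-2.47e-01  6.90e-02  1.40e-02  5.86e+02]
```

View pics/look_clippers.png

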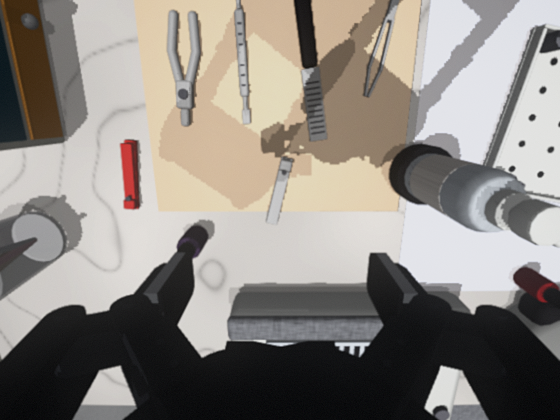

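The clippers hang over the mat edge, with ends at (288,156) and (272,223), so the mask cuts them short. I'll take the ends by hand.

Run:
```python
from h import *
c=calibration('wrist'); E=pix2w(c,[(288.5,156),(272,223)],.009)[:,:2]; d=E[1]-E[0]
g=(E.mean(0),np.arctan2(d[1],d[0])); print(E,np.hypot(*d),g)
zg=pick('clippers',g); 
if read_width()>.011: place('clippers',zg)
```

```text
[[ 0.55620215 -0.31704327]
 [ 0.6383577  -0.33680481]] 0.08449882885003633 (array([ 0.59727992, -0.32692404]), np.float64(-0.23605371720417334))
clippers hit False z 0.004 w 0.0108 0.011 F [-0.6  0.3 -0.1] t 9.65
w before place 0.0112
place hit False [ 0.5122 -0.0397  0.0109]
t 16.2417
```

Run:
```python
from h import *
im,c=snap('wrist','t1.png')
g=look('tweezers',np.array([.438,-.219])); print(g)
if g: zg=pick('tweezers',g); place('tweezers',zg)
```

```text
(array([ 0.43862997, -0.21907193]), np.float64(-0.22843648683198714), np.float64(0.1059491534141311), np.float64(0.015468909334261075), 520)
tweezers hit False z 0.0038 w 0.0108 0.0109 F [ 0.3  0.3 -0.3] t 20.7833
w before place 0.0107
place hit False [ 0.5181 -0.0073  0.0106]
t 27.1333
```

View pics/t1.png

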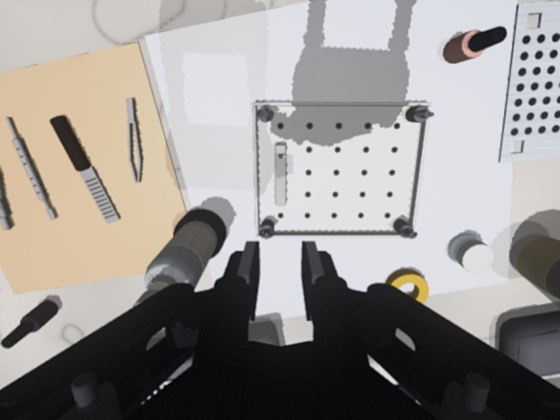

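The clippers lie flat in the tray at (281,173). Next are the rasp, pusher and nippers.

Run:
```python
from h import *
for n,g0 in [('rasp',(.464,-.2945)),('pusher',(.4486,-.3683)),('nippers',(.4637,-.4318))]:
    g=look(n,np.array(g0)); print(g)
    if not g: break
    zg=pick(n,g)
    if read_width()<.006: print('lost'); break
    place(n,zg)
    snap('wrist',f'after_{n}.png')
snap('scene','scene1.png')
```

```text
(array([ 0.46426374, -0.29426704]), np.float64(0.15487162200292331), np.float64(0.14774620837034472), np.float64(0.020618472889509645), 2304)
rasp hit False z 0.0039 w 0.015 0.0151 F [-0.  -0.   0.1] t 31.9333
w before place 0.0151
place hit False [0.5067 0.0304 0.0106]
t 38.6333
(array([ 0.44828051, -0.36833897]), np.float64(0.039416009679159536), np.float64(0.13968992415052064), np.float64(0.010152163424395535), 920)
pusher hit False z 0.0039 w 0.0076 0.0077 F [ 0.1 -0.8 -1.1] t 43.775
w before place 0.0072
place hit False [0.5307 0.0616 0.0107]
t 50.8333
(array([ 0.46407431, -0.43148417]), np.float64(-0.052248546054877665), np.float64(0.11560003778906824), np.float64(0.03474927493255804), 1732)
nippers hit False z 0.004 w 0.0161 0.0157 F [ 0.2 -0.4 -1.4] t 56.3917
w before place 0.0157
place hit False [0.559  0.0941 0.0108]
t 63.7583
```

Run:
```python
from h import *
ctrl.reach([.51,.03,.22],down(np.pi/2)); ctrl.hold(.2); im,c=snap('wrist','tray1.png')
s=cv2.imread('pics/scene1.png')[150:320,90:480]
t=cv2.imread('pics/tray1.png')[60:330]
cv2.imwrite('pics/m1.png',np.vstack([t,cv2.resize(s,(560,244))]))
print(w2pix(c,[[*t2w(x,y),.05] for x in(-.074,.074) for y in(-.092,.092)]).round())
```

```text
[[206. 112.]
 [382. 145.]
 [192. 245.]
 [348. 270.]]
```

View pics/m1.png

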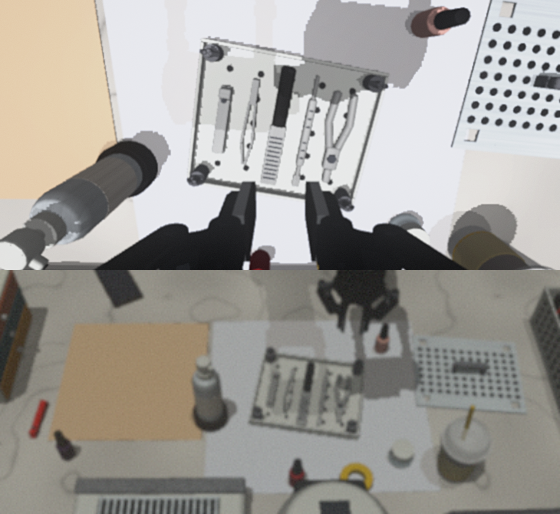

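All five lie flat in the tray, from (225,118) to (340,140), and the mat is empty. Next is the nozzle.

Run:
```python
from h import *
ctrl.servo_line([.51,.03,.30],v=.2); ctrl.reach([.53,-.163,.30],down(np.pi/2)); ctrl.move_gripper(0,60); ctrl.hold(.2)
im,c=snap('wrist','noz.png'); np.savez('noz.npz',im=im,**{k:np.array(v) for k,v in c.items()})
im2,c2=snap('side'); print(read_width(),read_time())
cv2.imwrite('pics/noz2.png',np.hstack([cv2.resize(im[130:350,180:380,::-1],(600,660))[:600],cv2.resize(im2[200:300,300:350,::-1],(200,400))[:600] if 0 else np.zeros((600,10,3),np.uint8)]))
```

```text
7.175347296743486e-05 66.5583
```

View pics/noz2.png

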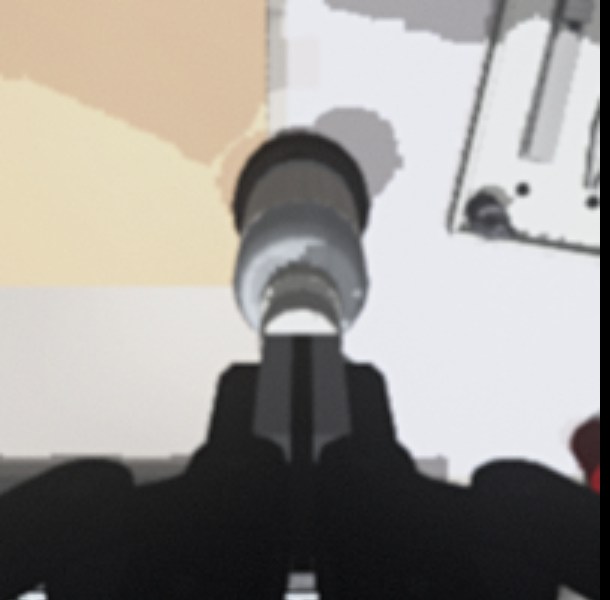

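Run:
```python
from h import *
ctrl.reach([.47,-.163,.30],down(np.pi/2)); ctrl.hold(.2)
im,c=snap('wrist'); np.savez('noz.npz',im=im,**{k:np.array(v) for k,v in c.items()})
cv2.imwrite('pics/noz3.png',cv2.resize(im[170:370,200:360,::-1],(480,600)))
```

```text
(no output)
```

View pics/noz3.png

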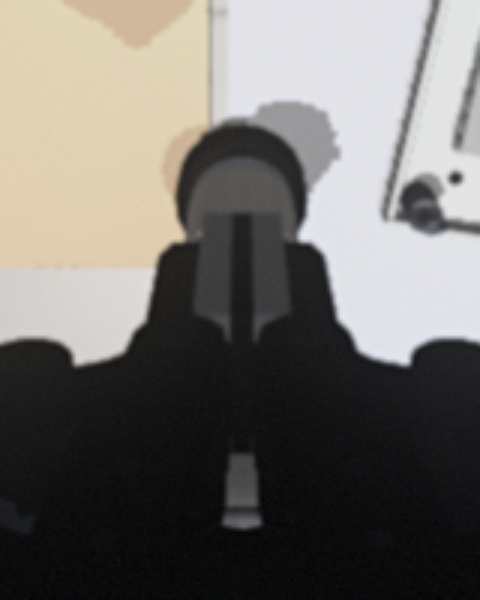

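The fingers hide the cap here, so I need to view it from further out.

Run:
```python
from h import *
ctrl.reach([.62,-.163,.30],down(np.pi/2)); ctrl.hold(.2)
im,c=snap('wrist'); np.savez('noz.npz',im=im,**{k:np.array(v) for k,v in c.items()})
cv2.imwrite('pics/noz4.png',cv2.resize(im[90:250,200:360,::-1],(560,560)))
print(w2pix(c,[[.57,-.163,.188]]))
```

```text
[[280.5368457  142.71603527]]
```

View pics/noz4.png

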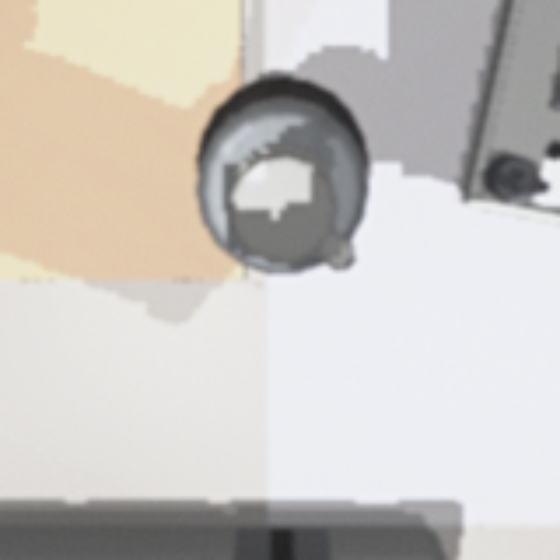

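The cap disc spans cols 230–333 and rows 157–262, so its centre is at about (280.3,149.7) px in the full picture. I'll press it twice.

Run:
```python
from h import *
im,c=load('noz.npz'); p=pix2w(c,[(280.3,149.7)],.188)[0]; print(p)
ctrl.reach([p[0],p[1],.25],down(np.pi/2)); ctrl.servo_line([p[0],p[1],.196],v=.1); ctrl.hold(.3)
for i in range(2):
    f0=read_contact_force()[2]
    a=ctrl.servo_line([p[0],p[1],.186],v=.03,max_force=2.0); print('touch',a,read_ee_pos()[2],read_contact_force()[2]-f0)
    a=ctrl.servo_line([p[0],p[1],.174],v=.02,max_force=18); print('down',a,read_ee_pos().round(4),read_contact_force()-[0,0,f0])
    ctrl.hold(.4); print(read_ee_pos()[2],read_contact_force()[2]-f0)
    ctrl.servo_line([p[0],p[1],.200],v=.05); ctrl.hold(.8)
print(read_time())
ctrl.servo_line([p[0],p[1],.28],v=.2)
```

```text
[ 0.57587996 -0.16320859  0.188     ]
touch True 0.18613682866616585 4.236291901387244
down True [ 0.5762 -0.1633  0.1805] [-3.27350699  0.67392678  7.71051035]
0.18052380678306673 7.650000536235761
touch True 0.18620627216243235 3.6101565223781074
down True [ 0.5759 -0.1632  0.1805] [-2.05284614  1.38066684  8.26270518]
0.18050308700503165 8.322049046888717
74.6583
```

Both presses ended with a force jump of at least 18 N. The spring gives only 9 N, so that was the end stop, and the cap came up in between. Next I'll measure the cover and tray from opposite wrist yaws, so the camera offset error cancels.

```bash
cat >> h.py <<'E'
def shoot(p,yaw,f):
    ctrl.reach(p,down(yaw)); ctrl.hold(.25); im,c=snap('wrist',f+'.png'); np.savez(f+'.npz',im=im,**{k:np.array(v) for k,v in c.items()})
    return im,c
def dots(im,c,z,lo,hi,k=9,th=35):
    g=cv2.cvtColor(im,cv2.COLOR_RGB2GRAY); bh=cv2.morphologyEx(g,cv2.MORPH_BLACKHAT,np.ones((k,k)))
    n,l,s,ct=cv2.connectedComponentsWithStats((bh>th).astype(np.uint8)); pts=[]
    for i in range(1,n):
        if lo<=s[i,4]<=hi and max(s[i,2:4])<=1.7*min(s[i,2:4]):
            yx=np.argwhere(l==i); w=bh[yx[:,0],yx[:,1]].astype(float); pts.append((yx[:,::-1]*w[:,None]).sum(0)/w.sum())
    return pix2w(c,pts,z)[:,:2]
def lattice(W,c0,a0,sx,sy,it=8):
    "fit rigid lattice: indices from guess, returns centre(lattice origin), angle, rms, n"
    from scipy.optimize import least_squares
    p=np.array([*c0,a0])
    def loc(p): 
        c,s=np.cos(p[2]),np.sin(p[2]); return (W-p[:2])@np.array([[c,-s],[s,c]])
    for _ in range(it):
        I=np.round(loc(p)/[sx,sy]); r=loc(p)-I*[sx,sy]; ok=np.hypot(*r.T)<.006
        p=least_squares(lambda q:(loc(q)-I*[sx,sy])[ok].ravel(),p,loss='soft_l1',f_scale=.001).x
    r=(loc(p)-I*[sx,sy])[ok]; return p,np.sqrt((r**2).mean()),ok.sum(),I[ok]
E
python3 - <<'E'
from h import *
for y,dx in((np.pi/2,-.02),(-np.pi/2,.02)):
    im,c=shoot([.525+dx,.033,.25],y,f'trayA{y:.0f}')
    W=tray_pose(im,c); W=W[np.abs(W-TR).max(1)<.1]
    print(y,*lattice(W,TR,TY,.030,.037)[:3])
for y,d in((0,.05),(np.pi,-.05)):
    if planner.inverse_kinematics([.475,.371+d,.24],down(y)) is None: print('noik',y); continue
    im,c=shoot([.475,.371+d,.24],y,f'cov{y:.0f}'); W=dots(im,c,.004,5,60); W=W[np.abs(W-[.475,.371]).max(1)<.125]; np.save(f'cov{y:.0f}W.npy',W); print(len(W),W.mean(0))
print(read_time())
a=[cv2.imread(f'pics/{f}.png') for f in('cov0','cov3')]
cv2.imwrite('pics/cov.png',cv2.resize(np.vstack(a),(400*2,600*2))[::2,::2])
E
ls pics
```

```text
1.5707963267948966 [ 0.52476694  0.03288427 -0.17712733] 0.0016642526595463771 5
-1.5707963267948966 [ 0.52541824  0.03318072 -0.18131827] 7.76915733584901e-05 5
67 [0.46684407 0.38667611]
65 [0.47003452 0.35709408]
84.15
after_nippers.png
after_pusher.png
after_rasp.png
cov.png
cov0.png
cov3.png
look_clippers.png
look_nippers.png
look_pusher.png
look_rasp.png
look_tweezers.png
m1.png
noz.png
noz2.png
noz3.png
noz4.png
scene0.png
scene1.png
side0.png
t1.png
tray1.png
trayA-2.png
trayA2.png
w0.png
w01.png
w1.png
w1z.png
w2.png
wrist0.png
```

View cov.

View pics/cov.png

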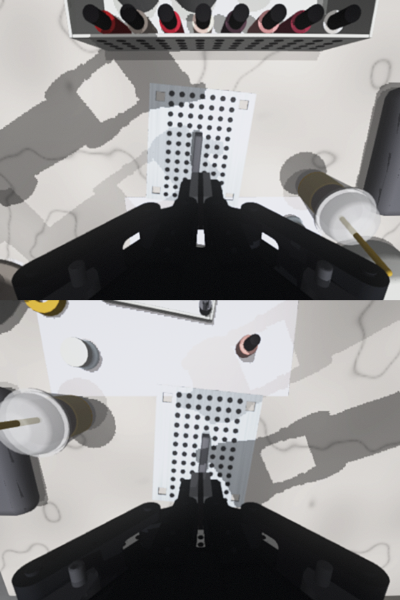

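Run:
```python
from h import *
im,c=load('w1.npz'); W=tray_pose(im,c); W=W[np.abs(W-TR).max(1)<.1]; print(*lattice(W,TR,TY,.030,.037)[:3])
for f in('cov0W.npy','cov3W.npy'):
    W=np.load(f); D=W[:,None]-W[None]; n=np.hypot(D[...,0],D[...,1]); m=(n>.008)&(n<.03); d=D[m]
    d=d[(np.abs(d[:,0])>np.abs(d[:,1]))&(d[:,0]>0)]; print(len(d),np.round(np.median(d[np.hypot(*d.T)<np.percentile(np.hypot(*d.T),40)],0),4))
    d=D[m]; d=d[(np.abs(d[:,0])<np.abs(d[:,1]))&(d[:,1]>0)]; print(np.round(np.median(d[np.hypot(*d.T)<np.percentile(np.hypot(*d.T),40)],0),4))
```

```text
[ 0.52515664  0.03303593 -0.18045067] 0.00010346938955096208 25
91 [ 0.0179 -0.0018]
[0.0018 0.0179]
90 [ 0.0179 -0.0018]
[0.0018 0.0178]
```

Run:
```python
from h import *
for f in('cov0W.npy','cov3W.npy'):
    W=np.load(f); p,r,n,I=lattice(W,W[0],-.1,.018,.018); print(p,r,n)
    # shift origin to node nearest guess
    c,s=np.cos(p[2]),np.sin(p[2]); g=(np.array([.475,.371])-p[:2])@np.array([[c,-s],[s,c]]); k=np.round(g/.018)
    o=p[:2]+np.array([[c,-s],[s,c]])@(k*.018); J=(I-k).astype(int); print('node',o,'guess off',g-k*.018)
    for j in sorted(set(J[:,1])): print(j,sorted(J[J[:,1]==j][:,0].tolist()))
```

```text
[ 0.42637433  0.47589751 -0.1026683 ] 0.0006876247525371351 67
node [0.46902127 0.36293186] guess off [0.00512036 0.00863841]
-5 [-4, -3, -2, 1]
-4 [-3, -2]
-3 [-3, -2, -1, 3]
-2 [-3, -2, -1, 2, 3]
-1 [-3, -2, -1, 1, 2, 3]
0 [-3, -2, -1, 1, 2, 3]
1 [-3, -2, -1, 1, 2, 3]
2 [-3, -2, -1, 0, 1, 2, 3]
3 [-3, -2, -1, 1, 2, 3]
4 [-3, -2, -1, 0, 1, 2, 3]
5 [-3, -2, -1, 0, 1, 2, 3]
6 [-3, -2, -1, 0, 1, 2, 3]
[ 0.49586188  0.26933823 -0.10197409] 0.0007676195588465894 65
node [0.47104302 0.3804419 ] guess off [ 0.00489758 -0.00899004]
-6 [-3, -2, -1, 0, 2]
-5 [-3, -2, -1, 0, 1, 2, 3]
-4 [-3, -2, -1, 0, 1, 2, 3]
-3 [-3, -2, -1, 0, 1, 2, 3]
-2 [-3, -2, -1, 0, 1, 2, 3]
-1 [-3, -2, -1, 1, 2, 3]
0 [-3, -2, -1, 1, 2, 3]
1 [-3, -2, -1, 1, 2, 3]
2 [-3, -2, -1, 1, 2, 3]
3 [-3, 2, 3]
4 [-3, 3]
5 [0, 3, 4]
```

Cover centre is (0.4700, 0.3717) and its yaw -0.102. The two views agree to 0.4 mm, with a 12x7 hole lattice at 18 mm pitch. The tray views agree to 0.3 mm. Now I'll grasp the cover and hover it over the tray.

```bash
cat >> h.py <<'E'
CV=np.array([.4700,.3717]); CY=-.1023
TR=np.array([.52529,.03311]); TY=-.1808
E
python3 - <<'E'
from h import *
ctrl.reach([*CV,.15],down(CY)); print(read_joints().round(2)); 
im,c=snap('wrist'); W=dots(im,c,.004,5,150,k=15); W=W[np.abs(W-CV).max(1)<.12]; print('recheck',lattice(W,CV+.009*np.array([-np.sin(CY),np.cos(CY)]),CY,.018,.018)[:3], CV+.009*np.array([-np.sin(CY),np.cos(CY)]))
ctrl.move_gripper(.045,100); ctrl.servo_line([*CV,.06],v=.15)
h=ctrl.servo_line([*CV,.011],v=.05,max_force=12); print(h,read_ee_pos())
ctrl.move_gripper(0,100); print('w',read_width())
f0=read_contact_force(); ctrl.servo_line([*CV,.08],v=.1); ctrl.hold(.3); print('dF',read_contact_force()-f0,read_torque(),read_width())
ctrl.servo_line([*CV,.20],v=.15)
ctrl.reach([*TR,.20],down(TY)); ctrl.servo_line([*TR,.095],v=.1); ctrl.hold(.3); print(read_ee_pos(),read_width(),read_time())
shoot_im,c=snap('wrist','hov.png'); snap('side','hovs.png'); snap('scene','hovc.png')
a=cv2.imread('pics/hov.png'); b=cv2.imread('pics/hovs.png')[190:290,210:340]; s=cv2.imread('pics/hovc.png')[190:290,250:380]
cv2.imwrite('pics/hovm.png',np.hstack([a,np.vstack([cv2.resize(b,(240,210)),cv2.resize(s,(240,210))])]))
E
```

```text
[0.54 0.55 1.43 0.   1.17 0.64]
recheck (array([ 0.47092298,  0.38090978, -0.10250077]), np.float64(0.0009203570845390098), np.int64(74)) [0.47091909 0.38065295]
False [0.47024886 0.37186076 0.01135113]
w 0.011962821802353632
dF [ 0.82865428 -0.88758702 -7.58118059] [ 0.00859242 -0.04216796  0.01241224] 0.012039336014895223
[0.52545265 0.03308468 0.09532639] 0.011856286727645863 94.65
```

View pics/hovm.png

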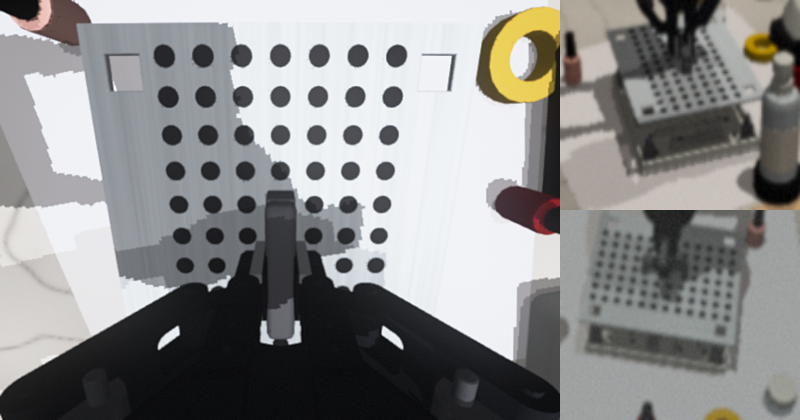

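The cover is held level, with its holes at about (125,72) and (436,72). I'll compare those with the predicted post positions and then lower it.

Run:
```python
from h import *
c=calibration('wrist'); T=read_ee_pos()[:2]
print(w2pix(c,[[*t2w(x,.092),.088] for x in(-.074,.074)]).round(1))
im,_=snap('wrist'); 
# fit top-face lattice in hand: nodes offset 9 mm in y
W=dots(im,c,.0882,20,700,k=31); W=W[np.abs(W-TR).max(1)<.12]
n=TR+.009*np.array([-np.sin(TY),np.cos(TY)]); p,r,k,_=lattice(W,n,TY,.018,.018); print(p[:2]-n,p[2]-TY,r,k)
```

```text
[[120.4  72.5]
 [435.8  72.3]]
[0.00092169 0.00018574] -0.0006231567464068111 0.0008567422943895279 49
```

In-hand error is about 1 mm or less, inside the 2.5 mm clearance. Lowering now.

Run:
```python
from h import *
f0=read_contact_force()
h=ctrl.servo_line([*TR,.050],v=.03,max_force=6); ctrl.hold(.2); print(h,read_ee_pos().round(4),read_contact_force()-f0,read_torque().round(2),read_width())
snap('side','low_s.png'); snap('wrist','low.png')
a=cv2.imread('pics/low.png')[0:330]; b=cv2.imread('pics/low_s.png')[190:290,210:340]
cv2.imwrite('pics/lowm.png',np.hstack([a,cv2.resize(b,(240,330))]))
```

```text
True [0.5253 0.033  0.0532] [1.65722729 0.85496637 7.20514632] [-0.05 -0.38  0.06] 0.012163355763055633
```

View pics/lowm.png

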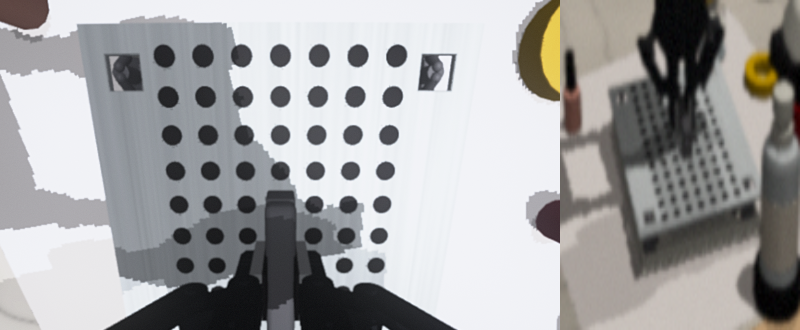

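The noses show inside both visible holes and the underside is at about 42 mm, on the barbs. I'll release it and press each corner.

Run:
```python
from h import *
ctrl.move_gripper(.045,30); ctrl.hold(.2); ctrl.servo_line([*TR,.15],v=.15); ctrl.move_gripper(0,60)
q=down(TY)
def press(x,y,F,zmin=.033):
    p=t2w(x,y); ctrl.reach([*p,.085],q); ctrl.servo_line([*p,.056],v=.1); ctrl.hold(.15); f0=read_contact_force()[2]
    h=ctrl.servo_line([*p,zmin],v=.02,max_force=F); z=read_ee_pos()[2]; f=read_contact_force()[2]-f0
    ctrl.servo_line([*p,.085],v=.15); print((x,y),h,'z',round(z,4),'F',round(f,1))
for x,y in[(.074,.065),(-.074,-.065),(-.074,.065),(.074,-.065)]: press(x,y,30)
print(read_time())
ctrl.servo_line([*read_ee_pos()[:2],.15],v=.2)
for x,y in[(.074,.065),(-.074,-.065),(-.074,.065),(.074,-.065)]: press(x,y,25)
print(read_time())
p=read_ee_pos(); ctrl.servo_line([p[0],p[1],.2],v=.2); ctrl.reach([.51,.03,.22],down(np.pi/2)); ctrl.hold(.2); snap('wrist','fin.png'); snap('side','fin_s.png')
a=cv2.imread('pics/fin.png')[40:340,120:440]; b=cv2.imread('pics/fin_s.png')[195:285,220:350]
cv2.imwrite('pics/finm.png',np.hstack([cv2.resize(a,(420,394)),cv2.resize(b,(380,394))]))
```

```text
(0.074, 0.065) False z 0.0356 F 20.1
(-0.074, -0.065) True z 0.0359 F 9.5
(-0.074, 0.065) True z 0.036 F 7.5
(0.074, -0.065) False z 0.0358 F 20.2
109.95
(0.074, 0.065) True z 0.036 F 5.0
(-0.074, -0.065) True z 0.036 F 8.4
(-0.074, 0.065) True z 0.036 F 8.7
(0.074, -0.065) True z 0.036 F 6.4
121.625
```

View pics/finm.png

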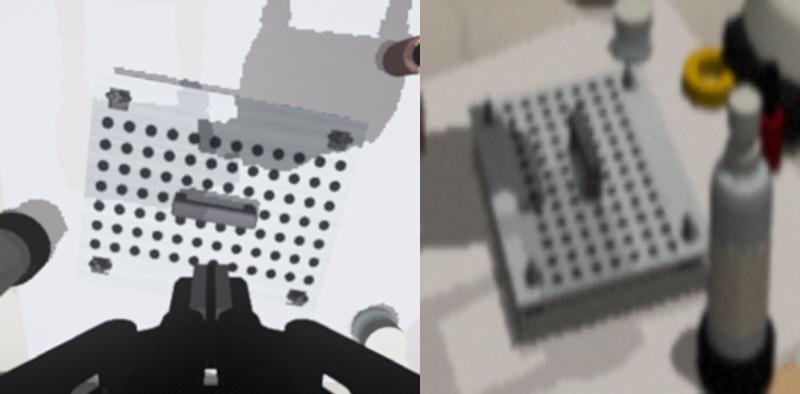

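All four posts stand proud and the plate top is at 36 mm at every corner. The force trace at that hard contact, a trip and then relaxing to 5–9 N, matches the nozzle presses, so those did reach the stop. The gripper is clear, so I'm handing in.

```bash
python3 -c "
from h import *
ctrl.hold(.3); print(read_time()); ctrl.sign_off()"
```

```text
124.4
the job is handed in; nothing more can be done
```

The job is done and handed in at 124 s, well inside the 210 s limit.

- **Implements:** All five (clippers, tweezers, rasp, pusher, nippers) went from the mat into the tray. The check picture showed them lying flat side by side, with the mat empty. I left the red look-alike and the other objects alone.
- **Nozzle:** I pressed the cap twice and backed the fingers clear of it after each press. Each press tripped the 18 N force stop at a tool height of 180.5 mm, about 7.5 mm below the cap's nominal 188 mm. The steady reading there was about 8 N, a little under the 9 N given for fully down. I took the force trip as the end stop; I did not measure the full 8 mm of travel. Pressing onto the seated cover gave the same trip and relaxed reading.
- **Cover:** I set it on the posts and pressed all four corners twice. In the second round the plate top read 36.0 mm at every corner, so the underside is at 32 mm, fully home. The last picture shows all four posts through the plate.

My other checks disagreed in two small ways. Finger-width readings came out 2–3 mm under the listed sizes. One of the later tray views, with most dots hidden, gave a poor fit, so I used the clean ones.

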